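Shut the paint box for the night

TASK

Shut the paint box for the night: with the fingertips only, push both of its drawers fully home, flush with the front, and push the lid down until it lies shut on the box. Do it gently, slamming neither the drawers nor the lid, and grasp or pick up nothing. Leave the other things on the table where they are.

Things in the scene. Friction and masses are not known exactly. Their poses are not given: they have to be found in the camera images.
- paintbox: Open beech paint box, fixed to the table by its weight (it does not shift): 190 mm deep (its x), 360 mm wide (its y), 85 mm tall without the lid. Origin: centre of its underside, on the table. Its +x points away from its drawer front towards the hinged back, +y to its left end, z up. The two drawers are side by side in the lower half of the front face (box x = -95 mm), under a fixed shallow tray of paints that the lid covers.
- drawer_left_knob (a point): Middle of the outer face of the left (+y) drawer's brass knob: 18 mm across, standing 22 mm out from the drawer front, 28 mm above the table. The drawer front is 161 mm wide and reaches from 7.5 to 48.5 mm above the table; it is flush with the box front when home.
- drawer_right_knob (a point): The same point on the right (-y) drawer, which has the same size and knob.
- drawer_left (a joint): How far the left drawer stands out of the box, m: 0 is fully home (end stop), grows as it comes out towards the box's -x. Slides with about 1.3 N of friction and stays where left.
- drawer_right (a joint): The same for the right drawer.
- lid (a joint): Opening angle of the lid, rad: 0 is shut flat on the box, grows as its front edge rises and swings back. Friction hinges hold the lid at any angle; it takes about 1 to 3 N near its free edge to push it down.
- lid_edge (a point): Middle of the lid's free edge, on the outer (upper) face. The lid is a beech panel 190 mm from hinge line to free edge, 360 mm wide, 16 mm thick, with no handle; its own x axis runs from the free edge to the hinge, z is the outward normal of its outer face.
- lid_hinge (a point): Middle of the lid's hinge line, on the top of the box's back edge, 85 mm above the table. The hinge line runs along the box's y; the shut lid lies 0 to 16 mm above this point.
- jar_a: Bystander: larger white screw-lid jar, 66 mm across, 85 mm tall, left of the paint box. Origin at the centre of its underside.
- jar_b: Bystander: smaller white screw-lid jar, 58 mm across, 75 mm tall, left of the paint box. Origin at the centre of its underside.
- phone: Bystander: black phone lying flat, 150 x 72 x 8 mm, to the front left. Origin at the centre of its underside.
- palette: Bystander: white plastic mixing palette with ten wells, 200 x 100 x 18 mm, right of the paint box. Origin at the centre of its underside.
- tube: Bystander: single metal paint tube lying on the table in front of the box, 100 mm long, 25 mm thick. Origin at the centre of its underside.
- scissors: Bystander: scissors with black loops lying flat, about 165 mm long, 10 mm thick, front left of the box. Origin at the centre of its underside.
- knife: Bystander: red craft knife lying flat, 125 x 20 x 12 mm, front right of the box. Origin at the centre of its underside.
- brush_mug: Bystander: white mug of brushes standing upright, mug 76 mm across and 95 mm tall, brushes up to 235 mm, left of the jars. Origin at the centre of its underside.

How it is judged:
By the outcome, as a careful person would: the job done as asked, in the order asked, and still so for the second after the job is handed in, with the robot touching nothing.
It also fails if it takes over 54 s, if anything falls off the work surface, if the arm or the gripper's body presses on something with over 40 N, if the wrist force passes 120 N, or if a joint passes its speed limit or range.

ROBOT

A 6-joint arm with a two-finger parallel gripper is mounted at the origin on the work surface. World frame = base frame: x ahead of the robot, y to its left, z up, the work surface at z = 0. Lengths are in m, angles in degrees, forces in N, time in s.
With the tool pointing down it reaches from about 0.35 to 0.875 m from the base axis. Payload 4.2 kg.
Tool frame: the origin (TCP) lies at the very end of the fingers, on their centre line; the grasp point (between the pads) lies 19 mm behind it (r.grip_point_offset is the distance from the TCP to the grasp point, in m); z points along the fingers, y is the line along which they close (so a half turn about z gives the same grasp; the last joint's range is limited). The gripper opens to 87 mm and grips with 3 to 60 N. Pads are 19 mm wide; open, the fingers measure 117 mm over their backs; the gripper's body (75 mm by 190 mm) begins 51 mm behind the grasp point.
Start: joints at [91.593, 22.042, 0.453, 0, -68.411, -14.817], TCP at [0.143, 0.608, 0.197] pointing down, gripper open.
Joint ranges: [-179.83, 179.83], [-69.29, 118.12], [-61.27, 80.66], [-181.25, 117.63], [-171.15, -9.14], [-177.46, 177.46]. Speed limits (degrees/s): [159.86, 159.86, 180, 180, 180, 180].

INTERFACE

Orientations are given as a 3x3 rotation matrix whose columns are the frame's x, y, z axes.
In Python, from station import r gives the robot as it stands.
- The arm moves only by the tool move_arm, never from a script. Its argument "series" is a list of rows, each a list of 3 entries, a list of its own where there are three numbers: the turn, a rotation vector about the tool's x, y, z as a fraction of full scale, then the shift along the tool's x, y, z as a fraction of full scale, then the opening, from 0 (shut) to 1 (fully open). A call has 1 to 12 rows; each row shifts and turns the commanded pose from where the row before left it, along the tool's axes as they then stand; what a row does not reach is not made up. Full scale, the value 1, is 0.5 m for a shift and 0.1 rad for a turn. A row lasts 1/10 s, in which the tool goes at most 50 mm and 8.59 degrees, less where a joint would pass 70% of its speed; a pose out of reach is approached as far as the arm can. A call with a number of a shift or a turn outside -1 to 1 is refused whole. A call with a gripper value outside its range is refused whole. The fingers move at their own pace and stop on an object; the grip force is fixed at half the most. Time passes only in rows, so rows that do not move let the fingers close. It gives the time, the measured TCP pose, the force, the opening and the grip force at its end, in the units of the state.
- r.sense(): the state, without advancing time (a new reading comes with each control period).
- r.capture(name): name is "scene" or "top" or "wrist"; returns a dict with "img" (384x512x3 uint8, red, green, blue), "fx", "fy", "cx", "cy" (pixels), "origin" and "orientation" of the camera in the world. Camera axes: x right, y up, looking along -z (the intrinsics and any distortion apply to the point x, -y, -z); pixel columns grow to the right and rows downward; lengths in m; the calibration is good to about 2 mm. The wrist camera is an equidistant fisheye: a pixel r from the principal point sees the ray r / f radians off the axis. A picture is of the moment at which its call begins. There is no depth.
- r.finish_job(): hands the job in; it is judged then, once.
Trained networks look in the newest picture that a camera, given by its name, has taken for a name from the list of things; names that differ only in an ending like _2 or _b are one class to them, and where a whole thing is asked for, a point or a joint stands for the part that bears it (a point fixed in the world has none). Each returns a list of dicts, best first, with "score" (0 to 1); they miss things now and then, are a little off and sometimes report something else, mostly with a low value. They report only what shows in the picture. A call takes as long as a camera call.
- r.cut_out(target, camera): "pixels" (384x512 bool, what is visible of it) and "centre" ([column, row] in pixels, amid what is visible of it).
- r.pinpoint(target, camera): "centre" ([column, row] in pixels: a listed point, or the origin of a listed thing).
The state is a dict: "time_s": time; "joints": joint angles; "joint_velocities": joint speeds; "effort": joint torques, N m; "tcp_pos": TCP position; "ee_rot": TCP orientation; "wrist_force": force on the tool from outside, world axes, zero at the start; "moment": the same for the moment, N m; "gripper_width": opening from 0.0 (shut) to 1.0 (fully open); "gripper_force": force on a finger pad.
Only numpy, scipy, OpenCV 4.12 (cv2) and the standard library are available. Lean on these libraries where they do the work, as an engineer would, in place of code of your own. Each camera call takes 0.05 s, during which the arm holds its last target. There are 200 camera calls.

## Working session

There is one attempt and no reset: what is moved stays moved. The work goes in short steps, Python scripts to look and compute and a tool call to move; the robot and the scene stay as the last step left them, time stands still between calls to the robot, and variables do not carry over. Pictures are saved under pics/ and viewed, at most 10 in all, crops included, and the job is handed in when it is done.

Besides the shell and the picture viewer there is one more tool, called after "Emit:" as name([rows], argument=value, ...), one row to a line, values as JSON. move_arm: Moves the arm, as the interface text tells. Its arguments: {"type":"object","properties":{"series":{"type":"array"}},"required":["series"]}

```bash
mkdir -p pics; ls
cat > h.py <<'E'
from station import r
import numpy as np, cv2
def ray(c,px):
    u,v=px; d=np.array([(u-c["cx"])/c["fx"],-(v-c["cy"])/c["fy"],-1.]); 
    d=np.array(c["orientation"])@d; return np.array(c["origin"]),d/np.linalg.norm(d)
def atz(c,px,z):
    o,d=ray(c,px); return o+d*(z-o[2])/d[2]
def tri(a,b):
    A=np.zeros((3,3));v=np.zeros(3)
    for o,d in (a,b):
        P=np.eye(3)-np.outer(d,d);A+=P;v+=P@o
    return np.linalg.solve(A,v)
def proj(c,p):
    q=np.array(c["orientation"]).T@(np.array(p)-np.array(c["origin"])); return c["cx"]+c["fx"]*q[0]/-q[2], c["cy"]+c["fy"]*q[1]/q[2]
E
python3 - <<'E'
from h import *
np.set_printoptions(precision=4,suppress=True)
C={}
for n in("scene","top"):
    c=C[n]=r.capture(n); cv2.imwrite(f"pics/{n}0.png",c["img"][:,:,::-1]); print(n,c["origin"],c["fx"],c["cx"],c["cy"])
    print(np.array(c["orientation"]))
for t in["paintbox","drawer_left_knob","drawer_right_knob","lid_edge","lid_hinge","tube","knife","scissors","palette","jar_a","phone"]:
    P={n:r.pinpoint(t,n) for n in C}
    for n in P: print(t,n,[(np.round(x["centre"]),round(x["score"],2)) for x in P[n][:2]])
    if all(P.values()): print("   tri",tri(*[ray(C[n],P[n][0]["centre"]) for n in C]))
    for n in P:
        if P[n]: print("   z0",atz(C[n],P[n][0]["centre"],0.028 if 'knob' in t else 0))
print(r.sense())
E
```

```text
pics
scene [1.1118 0.5299 1.3229] 486.44913161739885 248.88027483560063 183.34639089811756
[[-0.6574 -0.6494  0.3822]
 [ 0.7535 -0.5661  0.3342]
 [-0.0007  0.5077  0.8615]]
top [0.3718 0.0522 1.1965] 393.06798093974373 253.03365942619894 193.07427756680204
[[ 0.011   0.9825 -0.1857]
 [-0.9998  0.0144  0.0168]
 [ 0.0192  0.1855  0.9825]]
paintbox scene [(array([206., 114.]), 0.36)]
paintbox top [(array([295., 166.]), 0.95), (array([211., 184.]), 0.72)]
   tri [ 0.5963 -0.0588  0.349 ]
   z0 [ 0.4138 -0.2753  0.    ]
   z0 [ 0.6853 -0.0993  0.    ]
drawer_left_knob scene [(array([250., 171.]), 0.64), (array([283., 185.]), 0.43)]
drawer_left_knob top [(array([262., 224.]), 0.66)]
   tri [0.5006 0.0035 0.0294]
   z0 [0.5006 0.0019 0.028 ]
   z0 [0.5001 0.0044 0.028 ]
drawer_right_knob scene [(array([207., 143.]), 0.88)]
drawer_right_knob top [(array([320., 222.]), 0.83)]
   tri [ 0.5102 -0.1716  0.0303]
   z0 [ 0.5103 -0.1754  0.028 ]
   z0 [ 0.509  -0.1696  0.028 ]
lid_edge scene [(array([180., 147.]), 0.79)]
lid_edge top [(array([305., 147.]), 0.73)]
   tri [ 0.6714 -0.0957  0.2515]
  
[... 1408 characters left out ...]
top [(array([181., 228.]), 0.73)]
   tri [ 0.4934  0.2476 -0.0194]
   z0 [0.5057 0.2472 0.    ]
   z0 [0.4884 0.2491 0.    ]
{'time_s': 1.2, 'joints': array([ 91.5927,  22.0416,   0.4534,  -0.0004, -68.4106, -14.8171]), 'joint_velocities': array([ 0.1311, -0.0372,  0.0183,  0.129 , -0.0136,  0.0203]), 'effort': array([ -0.0002, -39.047 ,  18.7622,   4.2245,   0.0154,  -0.    ]), 'tcp_pos': array([0.1429, 0.6084, 0.1968]), 'ee_rot': array([[ 0.9735, -0.2288, -0.    ],
       [-0.2288, -0.9735,  0.    ],
       [-0.    , -0.    , -1.    ]]), 'wrist_force': array([ 0.31  , -0.0474, -0.083 ]), 'moment': array([-0.0329, -0.0508, -0.0506]), 'gripper_force': 0.0, 'gripper_width': 1.001627217870267}
```

View pics/scene0.png

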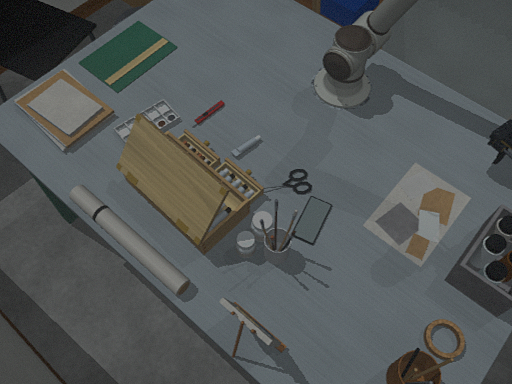

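View pics/top0.png

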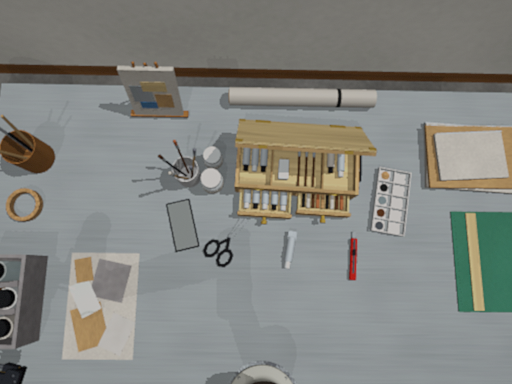

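Scene: paint box with lid raised at about (180,170), and both drawers out. Top: box at (235–372, 122–220), with the knobs at (264,222) and (322,220). The tube is at (290,250), the scissors at (220,248) and the knife at (353,257). I'll zoom in for the box yaw.

Run:
```python
import cv2
a=cv2.imread("pics/top0.png")[115:230,225:385]; cv2.imwrite("pics/topz.png",cv2.resize(a,(800,575),interpolation=cv2.INTER_CUBIC))
a=cv2.imread("pics/scene0.png")[105:255,105:275]; cv2.imwrite("pics/scz.png",cv2.resize(a,(680,600),interpolation=cv2.INTER_CUBIC))
```

```text
(no output)
```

View pics/topz.png

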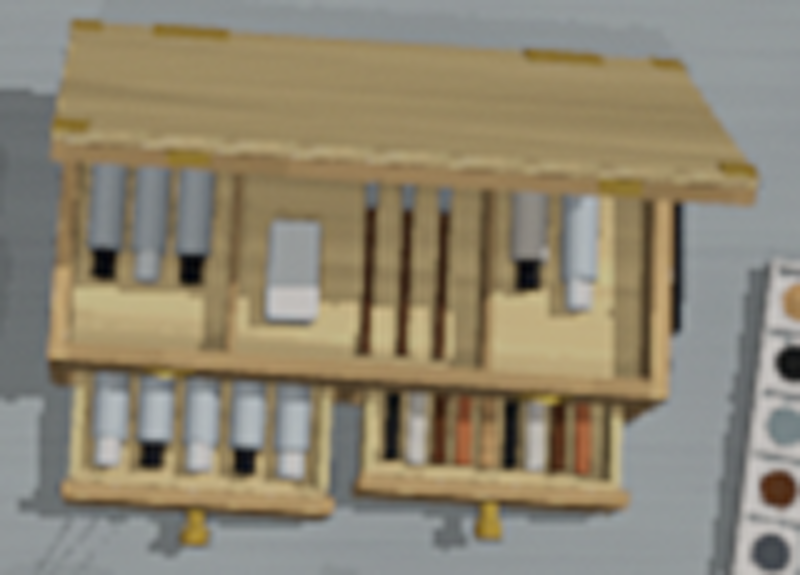

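View pics/scz.png

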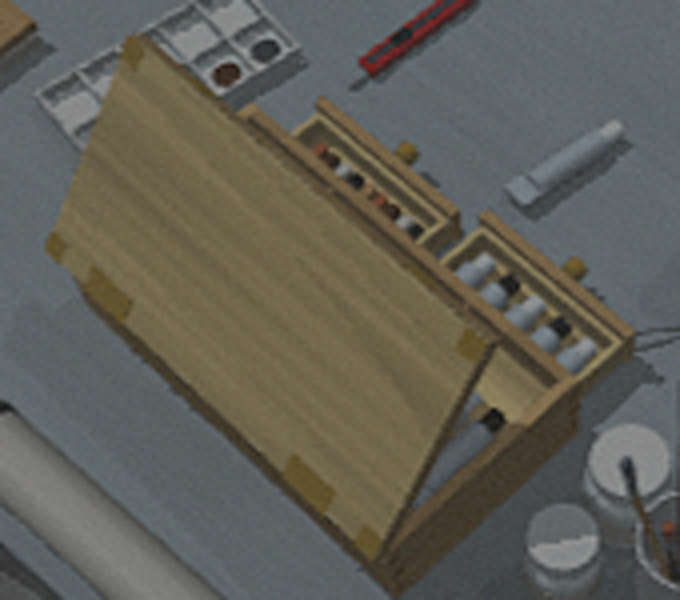

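The zooms show the box's top front edge running from zoom (50,365) to (664,388). The drawer front edges are (64,485)–(332,500) and (358,478)–(628,492). The lid leans back to about 60–70°.

Run:
```python
from h import *
np.set_printoptions(precision=4,suppress=True)
C={n:r.capture(n) for n in("top","scene")}
t=C["top"];s=C["scene"]
Z=lambda x,y:(225+x/5-.4,115+y/5-.4); S=lambda x,y:(105+x/4-.4,105+y/4-.4)
def show(n,a,b,c=t):
    a,b=a,b; d=b-a; print(n,a,b,"len",np.linalg.norm(d),"yaw",np.degrees(np.arctan2(d[0],-d[1])))
show("boxfront",atz(t,Z(50,365),.085),atz(t,Z(664,388),.085))
show("boxfrontS",atz(s,S(572,380),.085),atz(s,S(242,113),.085))
show("dl outer",atz(t,Z(64,498),.0485),atz(t,Z(332,512),.0485))
show("dr outer",atz(t,Z(358,490),.0485),atz(t,Z(628,504),.0485))
show("dl S",atz(s,S(632,338),.0485),atz(s,S(484,213),.0485))
show("dr S",atz(s,S(460,214),.0485),atz(s,S(320,99),.0485))
show("knobs",atz(t,Z(195,542),.028),atz(t,Z(488,536),.028))
L=[tri(ray(t,Z(55,150)),ray(s,S(490,345))),tri(ray(t,Z(757,195)),ray(s,S(135,38)))]
show("lid free corners",*L)
show("lid hinge corners T",atz(t,Z(75,25),.095),atz(t,Z(683,62),.095))
show("lid hinge corners S",atz(s,S(370,555),.095),atz(s,S(55,247),.095))
```

```text
boxfront [0.5972 0.0865 0.085 ] [ 0.5889 -0.2689  0.085 ] len 0.3554983706499126 yaw -1.3355868191727263
boxfrontS [0.6062 0.0828 0.085 ] [ 0.5968 -0.2703  0.085 ] len 0.3532281354231335 yaw -1.5193668606672168
dl outer [0.525  0.0778 0.0485] [ 0.5188 -0.08    0.0485] len 0.15798704461263724 yaw -2.2354726157770086
dr outer [ 0.5321 -0.0955  0.0485] [ 0.5259 -0.2554  0.0485] len 0.15997847454083106 yaw -2.206637743499041
dl S [0.5344 0.08   0.0485] [ 0.5244 -0.0806  0.0485] len 0.16091079817656473 yaw -3.544459316214962
dr S [ 0.5375 -0.0941  0.0485] [ 0.5302 -0.2562  0.0485] len 0.16224609966844813 yaw -2.5865933796075895
knobs [ 0.5023 -0.0003  0.028 ] [ 0.5082 -0.1759  0.028 ] len 0.17567787484814137 yaw 1.9291681016717255
lid free corners [0.6806 0.0803 0.2313] [ 0.662  -0.2789  0.2325] len 0.3596697483555745 yaw -2.9661204528969454
lid hinge corners T [0.8004 0.0755 0.095 ] [ 0.7839 -0.2849  0.095 ] len 0.360748812035342 yaw -2.616145439715357
lid hinge corners S [0.8033 0.072  0.095 ] [ 0.7792 -0.2796  0.095 ] len 0.35249153276810574 yaw -3.92708965408104
```

Emit:
move_arm([
  [[0,0,-0.95],[0,0,0],0],
  [[0,0,-0.95],[0,0,0],0],
  [[0,0,0],[0.048,0.085,0],0],
  [[0,0,0],[0.048,0.085,0],0],
  [[0,0,0],[0.048,0.085,0],0],
  [[0,0,0],[0.048,0.085,0],0],
  [[0,0,0],[0.048,0.085,0],0],
  [[0,0,0],[0.048,0.085,0],0],
  [[0,0,0],[0.048,0.085,0],0],
  [[0,0,0],[0.048,0.085,0],0],
  [[0,0,0],[0.048,0.085,0],0],
  [[0,0,0],[0.048,0.085,0],0],
])

```text
time_s: 2.5
tcp_pos: [0.3659, 0.1723, 0.1973]
ee_rot: [[0.999, -0.04, 0.001], [-0.04, -0.999, 0.001], [0.001, -0.001, -1.0]]
wrist_force: [1.0, 0.9, 0.9]
gripper_width: 0.029
gripper_force: 0.0
```

Emit:
move_arm([
  [[0,0,0],[0.05,0.084,0],0],
  [[0,0,0],[0.05,0.084,0],0],
  [[0,0,0],[0.05,0.084,0.05],0],
  [[0,0,0],[0.05,0.084,0.05],0],
  [[0,0.87,0],[0,0,0],0],
  [[0,0.87,0],[0,0,0],0],
  [[0,0.87,0],[0,0,0],0],
  [[0,0.87,0],[0,0,0],0],
  [[0,0.87,0],[0,0,0],0],
  [[0,0,0],[0,0,0],0],
])

```text
time_s: 3.5
tcp_pos: [0.4511, 0.0048, 0.1492]
ee_rot: [[0.913, -0.043, 0.405], [-0.035, -0.999, -0.025], [0.406, 0.009, -0.914]]
wrist_force: [0.2, -1.1, -0.9]
gripper_width: 0.007
gripper_force: 0.0
```

Run:
```python
from h import *
c=r.capture("wrist"); cv2.imwrite("pics/w1.png",c["img"][:,:,::-1]); s=r.sense(); print(s["tcp_pos"],s["ee_rot"],s["wrist_force"],s["joints"])
for k in("drawer_left_knob","drawer_right_knob"): print([(x["centre"],x["score"]) for x in r.pinpoint(k,"wrist")])
t=r.capture("top"); s=r.capture("scene")
for k in("drawer_left_knob","drawer_right_knob"):
  for n,c in(("top",t),("scene",s)): print(k,n,[(atz(c,x["centre"],.028),x["score"]) for x in r.pinpoint(k,n)])
```

```text
[0.45370504 0.00584151 0.15101349] [[ 0.91239025 -0.04424856  0.40692273]
 [-0.0381176  -0.99900472 -0.02316507]
 [ 0.40754274  0.00562467 -0.91316881]] [ 0.17172645 -0.08438617  0.43082001] [ 27.10021085  -4.76626966 -55.25915859  33.63930414 -21.83016334
  30.94757883]
[([260.1, 186.4], 0.79), ([141.0, 99.2], 0.52)]
[([404.1, 170.1], 0.64)]
drawer_left_knob top [(array([0.48881574, 0.00227201, 0.028     ]), 0.85), (array([0.62140962, 0.15523535, 0.028     ]), 0.41)]
drawer_left_knob scene [(array([ 0.5081475, -0.0023346,  0.028    ]), 0.89)]
drawer_right_knob top [(array([ 0.50342905, -0.17790469,  0.028     ]), 0.96)]
drawer_right_knob scene [(array([ 0.50994452, -0.18104605,  0.028     ]), 0.91), (array([0.70972656, 0.16404767, 0.028     ]), 0.54)]
```

View pics/w1.png

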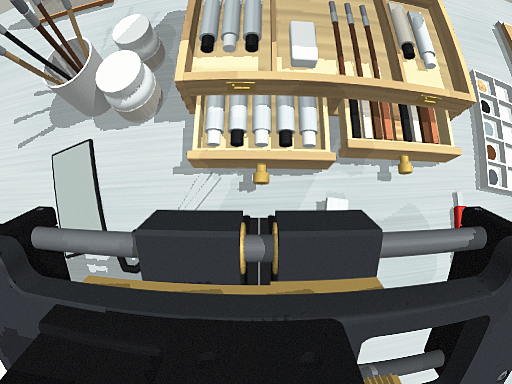

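Wrist view: the left knob at (261,175) is in line with the closed fingers (258), and the right knob is at (404,165). Joint 5 is close to singular, so I'll reduce the tilt and then descend.

Emit:
move_arm([
  [[0,-0.87,0],[0,0.006,0],0],
  [[0,-0.87,0],[0,0,0],0],
  [[0,0,0],[-0.01,0,0.041],0],
  [[0,0,0],[-0.01,0,0.041],0],
  [[0,0,0],[-0.01,0,0.041],0],
  [[0,0,0],[-0.01,0,0.041],0],
  [[0,0,0],[-0.01,0,0.041],0],
  [[0,0,0],[-0.01,0,0.041],0],
  [[0,0,0],[0,0,0],0],
])

```text
time_s: 4.85
tcp_pos: [0.4583, 0.0006, 0.0294]
ee_rot: [[0.969, -0.046, 0.243], [-0.043, -0.999, -0.02], [0.243, 0.009, -0.97]]
wrist_force: [0.2, 0.7, 0.7]
gripper_width: 0.002
gripper_force: 0.0
```

Run:
```python
from h import *
s=r.sense(); print(s["tcp_pos"],s["ee_rot"],s["wrist_force"],s["joints"],s["time_s"])
```

```text
[0.45832452 0.00061153 0.02939469] [[ 0.96897501 -0.04643646  0.24275724]
 [-0.0428616  -0.99888102 -0.01998985]
 [ 0.24341386  0.00896471 -0.96988109]] [0.16032157 0.73749899 0.69274536] [ 20.14964734  11.9743219  -58.018337    39.51092647  -9.26106679
  28.77143591] 4.85
```

Emit:
move_arm([
  [[0,0,0],[0.0092,0,0.0044],0],
  [[0,0,0],[0.0092,0,0.0044],0],
  [[0,0,0],[0.0092,0,0.0044],0],
  [[0,0,0],[0.0092,0,0.0044],0],
  [[0,0,0],[0.0092,0,0.0044],0],
  [[0,0,0],[0.0078,0,0.0019],0],
  [[0,0,0],[0.0078,0,0.0019],0],
  [[0,0,0],[0.0078,0,0.0019],0],
  [[0,0,0],[0.0078,0,0.0019],0],
  [[0,0,0],[0.0078,0,0.0019],0],
])

```text
time_s: 5.85
tcp_pos: [0.5056, 0.0003, 0.0271]
ee_rot: [[0.967, -0.046, 0.249], [-0.043, -0.999, -0.016], [0.249, 0.005, -0.968]]
wrist_force: [0.0, -1.1, 0.3]
gripper_width: 0.007
gripper_force: 0.0
```

Emit:
move_arm([
  [[0,0,0],[0.0078,0,0.0022],0],
  [[0,0,0],[0.0078,0,0.0022],0],
  [[0,0,0],[0.0078,0,0.0022],0],
  [[0,0,0],[0.0078,0,0.0022],0],
  [[0,0,0],[0.0078,0,0.0022],0],
])

```text
time_s: 6.35
tcp_pos: [0.5258, -0.0008, 0.0266]
ee_rot: [[0.968, -0.046, 0.249], [-0.043, -0.999, -0.017], [0.249, 0.005, -0.968]]
wrist_force: [0.3, 0.3, -0.1]
gripper_width: 0.003
gripper_force: 0.0
```

Run:
```python
from h import *
s=r.sense(); print(s["tcp_pos"],s["wrist_force"],s["joints"])
c=r.capture("wrist"); cv2.imwrite("pics/w2.png",c["img"][:,:,::-1])
```

```text
[ 0.52577125 -0.00077362  0.02655416] [ 0.33396452  0.32214975 -0.13054388] [ 19.80735713  17.92186818 -45.93510703  24.23149438 -14.07742002
  44.68528874]
```

View pics/w2.png

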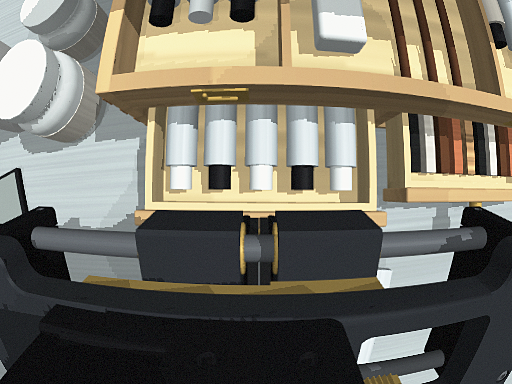

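The wrist view shows the left drawer's front edge at row ~213, beyond the fingers, and the right drawer's front at row ~195. I'll ray-cast both.

```bash
cat >> h.py <<'E'
def fatz(c,px,z):
    x,y=(px[0]-c["cx"])/c["fx"],(px[1]-c["cy"])/c["fy"]; th=np.hypot(x,y); k=np.sin(th)/th
    d=np.array(c["orientation"])@np.array([x*k,-y*k,-np.cos(th)]); o=np.array(c["origin"]); return o+d*(z-o[2])/d[2]
E
python3 - <<'E'
from h import *
np.set_printoptions(precision=4,suppress=True)
c=r.capture("wrist")
for p in((140,212),(383,212),(388,202),(500,202)): print("drawer",fatz(c,p,.0485))
for p in((97,92),(300,107),(440,120)): print("box front top",fatz(c,p,.085))
print("right knob?",fatz(c,(475,205),.037))
E
```

```text
drawer [0.5355 0.0724 0.0485]
drawer [ 0.5285 -0.0801  0.0485]
drawer [ 0.5346 -0.0839  0.0485]
drawer [ 0.5283 -0.1886  0.0485]
box front top [0.6027 0.0837 0.085 ]
box front top [ 0.5849 -0.0239  0.085 ]
box front top [ 0.5797 -0.1042  0.085 ]
right knob? [ 0.5269 -0.1697  0.037 ]
```

Run:
```python
from h import *
np.set_printoptions(precision=4,suppress=True)
for n in("top","scene"):
    c=r.capture(n); cv2.imwrite(f"pics/{n}2.png",c["img"][:,:,::-1])
a=cv2.imread("pics/scene2.png")[105:225,155:325]; a=cv2.resize(a,(566,400),interpolation=cv2.INTER_CUBIC)
cv2.imwrite("pics/s2z.png",a)
```

```text
(no output)
```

View pics/s2z.png

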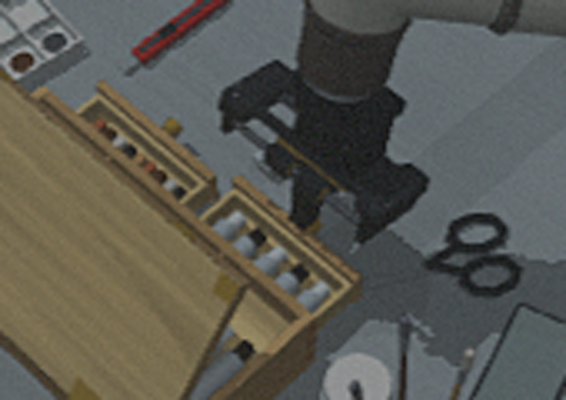

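Scene view: the fingertips stand right behind the left knob at crop (312,228), with the drawer front corner at (358,276). I'll keep pushing and check that it moves.

Emit:
move_arm([
  [[0,0,0],[0.0078,0,0.0022],0],
  [[0,0,0],[0.0078,0,0.0022],0],
  [[0,0,0],[0.0078,0,0.0022],0],
  [[0,0,0],[0.0078,0,0.0022],0],
  [[0,0,0],[0.0078,0,0.0022],0],
])

```text
time_s: 7.05
tcp_pos: [0.5459, -0.0018, 0.0261]
ee_rot: [[0.968, -0.046, 0.248], [-0.043, -0.999, -0.017], [0.249, 0.006, -0.969]]
wrist_force: [-1.8, 0.3, 2.4]
gripper_width: 0.009
gripper_force: 1.3
```

Run:
```python
from h import *
np.set_printoptions(precision=4,suppress=True)
s=r.sense(); print(s["tcp_pos"],s["wrist_force"])
c=r.capture("wrist");cv2.imwrite("pics/w3.png",c["img"][:,:,::-1]); s=r.capture("scene")
a=cv2.resize(s["img"][105:225,155:325,::-1],(566,400),interpolation=cv2.INTER_CUBIC)
b=cv2.resize(c["img"][:,:,::-1],(534,400)); cv2.imwrite("pics/m3.png",cv2.resize(np.hstack([a,b]),(800,291)))
```

```text
[ 0.5459 -0.0018  0.0261] [-1.7574  0.3482  2.4284]
```

View pics/m3.png

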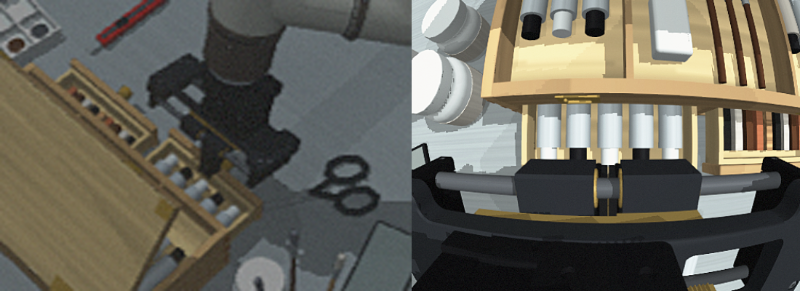

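Contact: 1.8 N against the push, and the drawer front is moving in. I'll continue more slowly near the end.

Emit:
move_arm([
  [[0,0,0],[0.006,0,0.0018],0],
  [[0,0,0],[0.006,0,0.0018],0],
  [[0,0,0],[0.006,0,0.0018],0],
  [[0,0,0],[0.006,0,0.0018],0],
])

```text
time_s: 7.55
tcp_pos: [0.5587, -0.0022, 0.026]
ee_rot: [[0.967, -0.046, 0.249], [-0.043, -0.999, -0.016], [0.25, 0.005, -0.968]]
wrist_force: [-1.3, -1.9, 4.8]
gripper_width: 0.01
gripper_force: 2.6
```

Run:
```python
from h import *
np.set_printoptions(precision=4,suppress=True)
s=r.sense(); print(s["tcp_pos"],s["wrist_force"],s["gripper_force"])
c=r.capture("wrist"); cv2.imwrite("pics/w4.png",c["img"][:,:,::-1])
for n in("scene","top"):
  k=r.capture(n); cv2.imwrite(f"pics/{n}4.png",k["img"][:,:,::-1])
a=cv2.imread("pics/top4.png")[115:230,225:385]; a=cv2.resize(a,(800,575),interpolation=cv2.INTER_CUBIC); cv2.imwrite("pics/top4z.png",a)
```

```text
[ 0.5587 -0.0022  0.026 ] [-1.2684 -1.8932  4.8142] 2.5807605497539043
```

View pics/top4z.png

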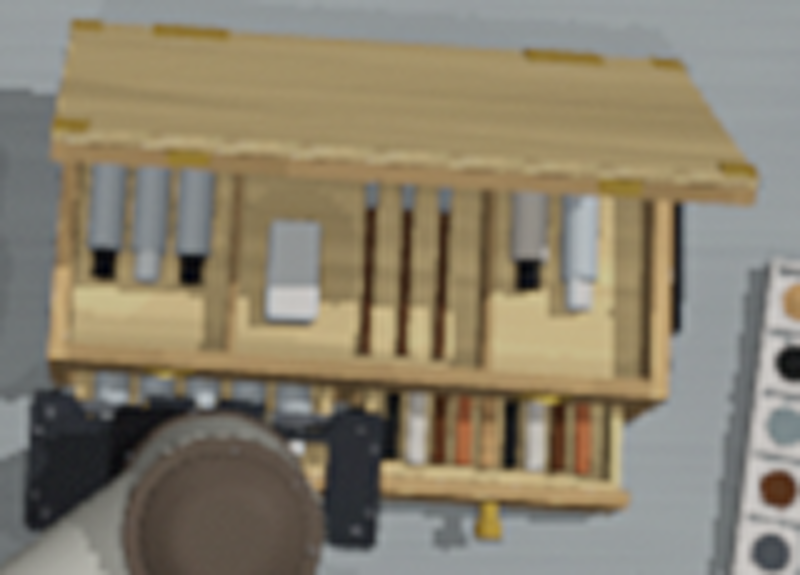

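Emit:
move_arm([
  [[0,0,0],[-0.0097,0,-0.0025],0],
  [[0,0,0],[-0.0291,0,-0.0075],0],
  [[0,0,0],[-0.0582,0,-0.015],0],
  [[0,0,0],[-0.0582,0,-0.015],0],
  [[0,-0.61,0],[0,0,0],0],
  [[0,-0.61,0],[0,0,0],0],
  [[0,0,0],[0,0,0],0],
])

```text
time_s: 8.4
tcp_pos: [0.4853, -0.0041, 0.0291]
ee_rot: [[0.985, -0.053, 0.166], [-0.049, -0.998, -0.024], [0.167, 0.015, -0.986]]
wrist_force: [1.6, 0.1, -0.1]
gripper_width: 0.009
gripper_force: 0.0
```

```bash
cat > look.py <<'E'
from h import *
np.set_printoptions(precision=4,suppress=True)
s=r.sense(); print(s["time_s"],s["tcp_pos"],s["wrist_force"],s["joints"]); print(s["ee_rot"])
C={n:r.capture(n) for n in("wrist","scene","top")}
for n in C: cv2.imwrite(f"pics/l{s['time_s']:.1f}_{n}.png",C[n]["img"][:,:,::-1])
for k in("drawer_left_knob","drawer_right_knob"):
  for n,c in C.items():
    f=fatz if n=="wrist" else atz
    print(k,n,[(np.round(x["centre"]),f(c,x["centre"],.028),round(x["score"],2)) for x in r.pinpoint(k,n)[:2]])
E
python3 look.py
```

```text
8.4 [ 0.4853 -0.0041  0.0291] [ 1.5891  0.1359 -0.0586] [ 21.7618  16.197  -43.5039  12.7057 -22.3806  53.8689]
[[ 0.9846 -0.0527  0.1665]
 [-0.0494 -0.9985 -0.0237]
 [ 0.1675  0.0151 -0.9858]]
drawer_left_knob wrist [(array([252., 180.]), array([ 0.5119, -0.0024,  0.028 ]), 0.92), (array([  8., 209.]), array([0.5004, 0.2129, 0.028 ]), 0.38)]
drawer_left_knob scene [(array([248., 172.]), array([ 0.5077, -0.0019,  0.028 ]), 0.62), (array([277., 253.]), array([0.6593, 0.2392, 0.028 ]), 0.42)]
drawer_left_knob top [(array([264., 224.]), array([ 0.4999, -0.0012,  0.028 ]), 0.8)]
drawer_right_knob wrist [(array([466., 177.]), array([ 0.5067, -0.1732,  0.028 ]), 0.69), (array([129., 257.]), array([0.4608, 0.0906, 0.028 ]), 0.19)]
drawer_right_knob scene [(array([204., 140.]), array([ 0.5098, -0.1888,  0.028 ]), 0.63)]
drawer_right_knob top [(array([320., 221.]), array([ 0.5096, -0.1693,  0.028 ]), 0.71), (array([226., 240.]), array([0.4501, 0.1102, 0.028 ]), 0.25)]
```

Run:
```python
import cv2,numpy as np
f=lambda n,a,b,c,d,w,h:cv2.resize(cv2.imread(f"pics/{n}.png")[a:b,c:d],(w,h),interpolation=cv2.INTER_CUBIC)
S=[f(n,150,200,225,285,266,222) for n in("scene0","scene4","l8.4_scene")]
W=[f(n,60,280,90,440,400,300) for n in("w4","l8.4_wrist")]
top=np.hstack(S); bot=np.hstack(W)
cv2.imwrite("pics/col.png",np.vstack([cv2.copyMakeBorder(top,0,0,0,2,0),bot]))
```

```text
(no output)
```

View pics/col.png

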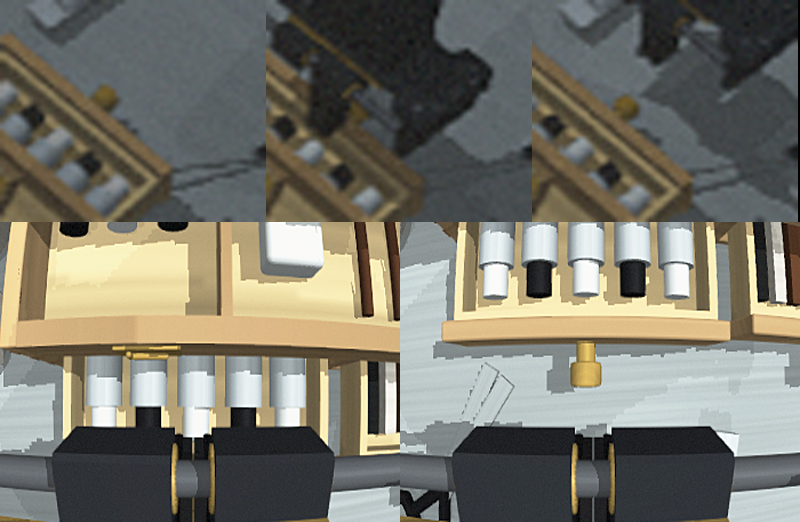

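Run:
```python
from h import *
np.set_printoptions(precision=4,suppress=True)
s=r.capture("scene"); w=r.capture("wrist")
for x,y in((168,165),(154,187),(158,181)): print("corner",atz(s,(225+x/4.43-.4,150+y/4.43-.4),.0485))
P=lambda x,y:(90+x*.875-.4,60+(y-222)*.7333-.4)
for p in((44,338),(328,338),(351,338)): print("drawer front top w",fatz(w,P(*p),.0485))
print("knob end w",fatz(w,P(185,385),.028), fatz(w,P(185,342),.028))
print(w["origin"],w["fx"],r.sense()["tcp_pos"])
# where TCP projects
o=np.array(w["origin"]);R=np.array(w["orientation"])
for p in (r.sense()["tcp_pos"],):
    q=R.T@(p-o); th=np.arctan2(np.hypot(q[0],q[1]),-q[2]); h=np.hypot(q[0],q[1]); print("tcp px",w["cx"]+w["fx"]*th*q[0]/h,w["cy"]-w["fy"]*th*q[1]/h)
p=r.sense(); 
t=p["tcp_pos"]; print("scene tcp px",proj(s,t),"knob",proj(s,(.51,-.002,.028)), "top tcp")
```

```text
corner [0.5285 0.0748 0.0485]
corner [0.5479 0.0788 0.0485]
corner [0.5426 0.0778 0.0485]
drawer front top w [0.5363 0.0723 0.0485]
drawer front top w [ 0.5283 -0.0833  0.0485]
drawer front top w [ 0.5282 -0.0979  0.0485]
knob end w [ 0.5095 -0.0038  0.028 ] [ 0.5303 -0.0048  0.028 ]
[ 0.5167 -0.0049  0.224 ] 297.3186396354542 [ 0.4827 -0.006   0.0285]
tcp px 256.9817862808017 219.17857284860446
scene tcp px (np.float64(252.23088371458311), np.float64(165.99441575800353)) knob (np.float64(247.49103694560438), np.float64(172.33849358752747)) top tcp
```

Emit:
move_arm([
  [[0,0,0],[-0.01,0,0.006],0],
  [[0,0,0],[-0.01,0,0.006],0],
  [[0,0,0],[-0.001,0,0.006],0],
  [[0,0,0],[-0.001,0,0.006],0],
  [[0,0,0],[-0.001,0,0.006],0],
  [[0,0,0],[-0.001,0,0.004],0],
  [[0,0,0],[0,0,0],0],
  [[0,0,0],[0,0,0],0],
])

```text
time_s: 9.75
tcp_pos: [0.474, -0.0057, 0.0098]
ee_rot: [[0.985, -0.051, 0.163], [-0.047, -0.999, -0.026], [0.164, 0.018, -0.986]]
wrist_force: [-0.2, 1.1, 0.8]
gripper_width: 0.004
gripper_force: 0.0
```

```bash
python3 look.py
python3 - <<'E'
from h import *
s=r.capture("scene")
print("tcp at push:",proj(s,(.5587,-.0022,.026)),"if z+.025:",proj(s,(.5587,-.0022,.051)))
t=r.sense()["tcp_pos"]; print(proj(s,t),proj(s,t+[0,0,.025]))
# darkest columns near there: finger tip mask rows
g=cv2.cvtColor(s["img"],cv2.COLOR_RGB2GRAY)
u,v=map(int,proj(s,t)); print(u,v); print(g[v-22:v+8,u-7:u+8])
E
```

```text
9.75 [ 0.474  -0.0057  0.0098] [-0.2308  1.1196  0.8316] [ 21.8722  17.471  -47.1242  16.1104 -17.8807  50.261 ]
[[ 0.9852 -0.0512  0.1634]
 [-0.0475 -0.9985 -0.0262]
 [ 0.1645  0.0181 -0.9862]]
drawer_left_knob wrist [(array([251., 165.]), array([ 0.51  , -0.0035,  0.028 ]), 0.95)]
drawer_left_knob scene [(array([243., 177.]), array([ 0.5316, -0.0025,  0.028 ]), 0.59)]
drawer_left_knob top [(array([264., 222.]), array([ 0.5044, -0.    ,  0.028 ]), 0.79)]
drawer_right_knob wrist [(array([480., 162.]), array([ 0.5071, -0.1749,  0.028 ]), 0.65)]
drawer_right_knob scene [(array([207., 142.]), array([ 0.5103, -0.1772,  0.028 ]), 0.74), (array([260., 234.]), array([0.644 , 0.1652, 0.028 ]), 0.5)]
drawer_right_knob top [(array([323., 220.]), array([ 0.5136, -0.1772,  0.028 ]), 0.95)]
tcp at push: (np.float64(237.08954560104667), np.float64(182.71894653782672)) if z+.025: (np.float64(236.91311060842332), np.float64(178.55179342316075))
(np.float64(254.08552522782202), np.float64(167.45247710747654)) (np.float64(254.15342893767246), np.float64(163.19980971355844))
254 167
[[ 37  41  37  39  
[... 1171 characters left out ...]
9  72]
 [106 106 104 110  94  66  40  37  33  30  44  76  82  76  76]
 [107 109 108  88  76  80  67  45  41  55  78  77  79  72  76]
 [105 108  87  65  75  78  75  72  77  82  79  76  73  75  75]
 [108  88  73  72  78  78  78  80  77  81  74  79  78  77  77]
 [108 108 111  94  76  72  72  73  79  76  78  79  80  78  73]
 [109 103 104 107  89  80  80  77  74  77  78  76  79  72  69]
 [103 100  99 103 105 107 112  94  82  77  77  73  74  67  72]
 [101 102 102 104  99 102 105 111 112  89  73  69  72  73  71]
 [ 92 100 101  98  97 101 106 108 103  82  68  71  66  66  71]
 [ 85  78  97 102 101 101  99  99 105 101 102  87  66  65  73]
 [ 74  63  92 102 105 101 103 100 101 101 101 102  85  70  68]]
```

Scene pixels show the closed fingertips sitting above the reported TCP, by roughly 20 mm. So the tips rode over the knob and dragged the drawer by its top edge. I'll find the offset with a gentle table touch.

Emit:
move_arm([
  [[0,0,0],[0,0,0.004],0],
  [[0,0,0],[0,0,0.004],0],
  [[0,0,0],[0,0,0.004],0],
  [[0,0,0],[0,0,0.004],0],
  [[0,0,0],[0,0,0],0],
])

```text
time_s: 10.75
tcp_pos: [0.4749, -0.0061, 0.0015]
ee_rot: [[0.985, -0.051, 0.163], [-0.047, -0.999, -0.027], [0.164, 0.018, -0.986]]
wrist_force: [0.3, -0.0, 0.4]
gripper_width: 0.003
gripper_force: 0.0
```

Emit:
move_arm([
  [[0,0,0],[0,0,0.004],0],
  [[0,0,0],[0,0,0.004],0],
  [[0,0,0],[0,0,0.004],0],
  [[0,0,0],[0,0,0],0],
])

```text
time_s: 11.15
tcp_pos: [0.4759, -0.0062, -0.0043]
ee_rot: [[0.985, -0.051, 0.163], [-0.047, -0.999, -0.027], [0.164, 0.018, -0.986]]
wrist_force: [-0.2, 0.5, 1.0]
gripper_width: 0.005
gripper_force: 0.0
```

Emit:
move_arm([
  [[0,0,0],[0,0,0.004],0],
  [[0,0,0],[0,0,0.004],0],
  [[0,0,0],[0,0,0.004],0],
  [[0,0,0],[0,0,0],0],
])

```text
time_s: 11.55
tcp_pos: [0.4769, -0.0064, -0.0103]
ee_rot: [[0.985, -0.051, 0.163], [-0.047, -0.999, -0.027], [0.164, 0.018, -0.986]]
wrist_force: [-0.5, 0.2, 0.5]
gripper_width: 0.004
gripper_force: 0.0
```

Emit:
move_arm([
  [[0,0,0],[0,0,0.004],0],
  [[0,0,0],[0,0,0.004],0],
  [[0,0,0],[0,0,0],0],
])

```text
time_s: 11.85
tcp_pos: [0.4775, -0.0065, -0.0142]
ee_rot: [[0.985, -0.051, 0.163], [-0.047, -0.999, -0.027], [0.164, 0.018, -0.986]]
wrist_force: [-0.6, -0.8, 0.3]
gripper_width: 0.003
gripper_force: 0.0
```

Tip offset when closed is about 24 mm, so the present height puts the real tips about 9 mm above the table. That is low enough for the knob, so I'll push again.

Emit:
move_arm([
  [[0,0.87,0],[0,-0.005,0],0],
  [[0,0,0],[0.0078,-0.005,0.002],0],
  [[0,0,0],[0.0078,0,0.002],0],
  [[0,0,0],[0.0078,0,0.002],0],
  [[0,0,0],[0.0078,0,0.002],0],
  [[0,0,0],[0.0078,0,0.002],0],
  [[0,0,0],[0.0078,0,0.002],0],
  [[0,0,0],[0.0078,0,0.002],0],
  [[0,0,0],[0.0078,0,0.002],0],
  [[0,0,0],[0.0078,0,0.002],0],
])

```text
time_s: 12.85
tcp_pos: [0.5121, -0.0107, -0.0007]
ee_rot: [[0.981, -0.058, 0.186], [-0.049, -0.997, -0.054], [0.189, 0.044, -0.981]]
wrist_force: [-0.9, -0.3, 1.4]
gripper_width: 0.005
gripper_force: 0.8
```

```bash
python3 look.py
```

```text
12.85 [ 0.5121 -0.0107 -0.0007] [-0.8502 -0.3013  1.4046] [ 19.429   20.8476 -46.8874  26.5499 -14.6097  42.203 ]
[[ 0.9808 -0.0579  0.1863]
 [-0.0486 -0.9974 -0.0538]
 [ 0.189   0.0437 -0.981 ]]
drawer_left_knob wrist [(array([246., 218.]), array([ 0.5177, -0.0033,  0.028 ]), 0.7)]
drawer_left_knob scene [(array([242., 178.]), array([ 0.5358, -0.0001,  0.028 ]), 0.96)]
drawer_left_knob top [(array([266., 216.]), array([ 0.5231, -0.0068,  0.028 ]), 0.55), (array([305., 144.]), array([ 0.7493, -0.1266,  0.028 ]), 0.23)]
drawer_right_knob wrist [(array([483., 212.]), array([ 0.5074, -0.1766,  0.028 ]), 0.74)]
drawer_right_knob scene [(array([206., 141.]), array([ 0.5092, -0.1826,  0.028 ]), 0.56)]
drawer_right_knob top [(array([321., 222.]), array([ 0.5067, -0.1726,  0.028 ]), 0.89), (array([300., 126.]), array([ 0.8105, -0.1133,  0.028 ]), 0.63)]
```

The tilt is running into the wrist singularity. Better plan: open the gripper, which puts the tips at the TCP, straddle the knob and press both fingertips on the drawer front with the tool nearly vertical. First retreat and open.

Emit:
move_arm([
  [[0,0,0],[-0.02,0,-0.004],0],
  [[0,0,0],[-0.05,0,-0.01],0],
  [[0,0,0],[0,0,-0.06],0],
  [[0,0,0],[0,0,-0.08],0],
  [[0,0,0],[0,0,-0.06],1],
  [[0,0,0],[0,0,0],1],
])

```text
time_s: 13.9
tcp_pos: [0.4627, -0.0029, 0.0982]
ee_rot: [[0.978, -0.058, 0.199], [-0.048, -0.997, -0.053], [0.202, 0.042, -0.979]]
wrist_force: [0.9, 0.7, 0.9]
gripper_width: 0.112
gripper_force: 0.0
```

```bash
cat > plan.py <<'E'
import sys; from h import *
from scipy.spatial.transform import Rotation as R
# usage: plan.py x y z yaw tilt -> turn (units) then shift (units) in target axes
np.set_printoptions(precision=4,suppress=True)
x,y,z,yaw,tilt=map(float,sys.argv[1:]); s=r.sense()
T=R.from_euler("z",yaw,degrees=True).as_matrix()@np.diag([1.,-1,-1])@R.from_euler("y",tilt,degrees=True).as_matrix()
print(s["time_s"],s["tcp_pos"],s["wrist_force"],s["joints"])
print("turn",R.from_matrix(s["ee_rot"].T@T).as_rotvec()/.1,"shift",T.T@(np.array([x,y,z])-s["tcp_pos"])/.5)
E
python3 plan.py .49 -.003 .03 -2.5 4
```

```text
13.9 [ 0.4627 -0.0029  0.0982] [0.9071 0.6718 0.945 ] [ 25.0488   6.5752 -43.697   14.7138 -31.4091  49.8474]
turn [ 0.4394 -1.3302 -0.0858] shift [ 0.0449 -0.0022  0.1398]
```

Emit:
move_arm([
  [[0.22,-0.665,-0.043],[0,0,0],1],
  [[0.22,-0.665,-0.043],[0,0,0],1],
  [[0,0,0],[0.02,-0.001,0],1],
  [[0,0,0],[0.02,-0.001,0],1],
  [[0,0,0],[0,0,0],1],
  [[0,0,0],[0,0,0],1],
  [[0,0,0],[0,0,0.04],1],
  [[0,0,0],[0,0,0.04],1],
  [[0,0,0],[0,0,0.03],1],
  [[0,0,0],[0,0,0.03],1],
  [[0,0,0],[0,0,0],1],
])

```text
time_s: 15.0
tcp_pos: [0.4816, -0.0058, 0.0233]
ee_rot: [[0.997, -0.045, 0.055], [-0.045, -0.999, -0.009], [0.056, 0.007, -0.998]]
wrist_force: [0.2, -0.2, 0.2]
gripper_width: 0.991
gripper_force: 0.0
```

```bash
python3 plan.py .595 -.0065 .03 -2.5 4; python3 look.py|grep knob
```

```text
15.0 [ 0.4816 -0.0058  0.0233] [ 0.1776 -0.1903  0.1847] [ 19.8103  19.06   -35.6263   2.9016 -32.5467  65.208 ]
turn [ 0.0666  0.1426 -0.0105] shift [ 0.2271 -0.0084  0.0024]
drawer_left_knob wrist [(array([250., 163.]), array([ 0.5198, -0.003 ,  0.028 ]), 0.88)]
drawer_left_knob scene [(array([246., 175.]), array([ 0.5207, -0.0005,  0.028 ]), 0.7)]
drawer_left_knob top [(array([264., 222.]), array([ 0.5062, -0.0015,  0.028 ]), 0.85)]
drawer_right_knob wrist [(array([472., 176.]), array([ 0.506 , -0.1722,  0.028 ]), 0.66)]
drawer_right_knob scene [(array([206., 140.]), array([ 0.5045, -0.1858,  0.028 ]), 0.7)]
drawer_right_knob top [(array([322., 221.]), array([ 0.5094, -0.1762,  0.028 ]), 0.67)]
```

Emit:
move_arm([
  [[0,0,0],[0.01,-0.001,-0.006],1],
  [[0,0,0],[0.01,-0.001,-0.006],1],
  [[0,0,0],[0.01,-0.001,0.0005],1],
  [[0,0,0],[0.01,-0.001,0.0005],1],
  [[0,0,0],[0.008,0,0.0005],1],
  [[0,0,0],[0.008,0,0.0005],1],
  [[0,0,0],[0.008,0,0.0005],1],
  [[0,0,0],[0.008,0,0.0005],1],
  [[0,0,0],[0.008,0,0.0005],1],
  [[0,0,0],[0.008,0,0.0005],1],
  [[0,0,0],[0.008,0,0.0005],1],
  [[0,0,0],[0.008,0,0.0005],1],
])

```text
time_s: 16.65
tcp_pos: [0.5362, -0.0055, 0.0317]
ee_rot: [[0.997, -0.045, 0.06], [-0.045, -0.999, -0.007], [0.06, 0.005, -0.998]]
wrist_force: [-0.7, -0.5, -0.4]
gripper_width: 1.001
gripper_force: 0.0
```

```bash
python3 look.py
```

```text
16.65 [ 0.5362 -0.0055  0.0317] [-0.6665 -0.4562 -0.4424] [ 17.678   22.4108 -27.7308   2.4208 -36.7254  67.8448]
[[ 0.9972 -0.0451  0.0601]
 [-0.0447 -0.999  -0.0073]
 [ 0.0604  0.0046 -0.9982]]
drawer_left_knob wrist []
drawer_left_knob scene [(array([243., 178.]), array([0.5357, 0.0023, 0.028 ]), 0.83)]
drawer_left_knob top []
drawer_right_knob wrist []
drawer_right_knob scene [(array([206., 142.]), array([ 0.5113, -0.1802,  0.028 ]), 0.85)]
drawer_right_knob top [(array([320., 218.]), array([ 0.5181, -0.1701,  0.028 ]), 0.92)]
```

Continue at 4 mm per row, slowing before the stop.

Emit:
move_arm([
  [[0,0,0],[0.008,0,0.0005],1],
  [[0,0,0],[0.008,0,0.0005],1],
  [[0,0,0],[0.008,0,0.0005],1],
  [[0,0,0],[0.008,0,0.0005],1],
  [[0,0,0],[0.008,0,0.0005],1],
  [[0,0,0],[0.008,0,0.0005],1],
  [[0,0,0],[0.008,0,0.0005],1],
  [[0,0,0],[0.006,0,0.0005],1],
])

```text
time_s: 17.9
tcp_pos: [0.5673, -0.0069, 0.0316]
ee_rot: [[0.997, -0.045, 0.06], [-0.045, -0.999, -0.007], [0.06, 0.005, -0.998]]
wrist_force: [-0.2, -0.1, 0.1]
gripper_width: 0.999
gripper_force: 0.0
```

```bash
python3 look.py | grep -A9 left
python3 - <<'E'
from h import *
np.set_printoptions(precision=4,suppress=True)
for n in("scene","wrist"):
    c=r.capture(n); f=atz if n=="scene" else fatz
    for m in r.cut_out("drawer_left",n)[:1]:
        ys,xs=np.nonzero(m["pixels"]); print(n,m["score"],len(xs),xs.min(),xs.max(),ys.min(),ys.max())
        if n=="scene": i=xs.argmax(); print("corner",f(c,(xs[i],ys[i]),.0485))
        else: i=ys.argmax(); print("front", f(c,(xs[i],ys[i]),.0485),xs[i],ys[i])
E
```

```text
drawer_left_knob wrist [(array([258., 283.]), array([ 0.5177, -0.005 ,  0.028 ]), 0.63)]
drawer_left_knob scene [(array([245., 173.]), array([ 0.5183, -0.0055,  0.028 ]), 0.73)]
drawer_left_knob top [(array([211., 163.]), array([0.6859, 0.1621, 0.028 ]), 0.72), (array([264., 219.]), array([ 0.5134, -0.0015,  0.028 ]), 0.44)]
drawer_right_knob wrist []
drawer_right_knob scene [(array([206., 142.]), array([ 0.5112, -0.1794,  0.028 ]), 0.64)]
drawer_right_knob top [(array([324., 221.]), array([ 0.511 , -0.1811,  0.028 ]), 0.95)]
scene 0.98 339 220 257 171 201
corner [0.5505 0.0716 0.0485]
wrist 0.9 9762 141 370 188 284
front [ 0.5275 -0.001   0.0485] 251 284
```

The fingers are hovering over the drawer again with no force, so the real tips sit about 24 mm above the reported TCP whatever the opening. I'll retreat, tilt to 10° and lower to a reported z of 0.014.

Emit:
move_arm([
  [[0,0,0],[-0.07,0,-0.005],1],
  [[0,0,0],[-0.07,0,-0.005],1],
  [[0,0.57,0],[0,0,0],1],
  [[0,0.57,0],[0,0,0],1],
  [[0,0,0],[-0.003,0,0.018],1],
  [[0,0,0],[-0.003,0,0.018],1],
  [[0,0,0],[0,0,0],1],
])

```text
time_s: 19.25
tcp_pos: [0.4959, -0.0042, 0.0134]
ee_rot: [[0.984, -0.045, 0.171], [-0.043, -0.999, -0.013], [0.172, 0.006, -0.985]]
wrist_force: [-0.5, 0.1, 0.3]
gripper_width: 1.001
gripper_force: 0.0
```

```bash
python3 plan.py .590 -.0065 .014 -2.5 10; python3 look.py|grep left
python3 - <<'E'
from h import *
s=r.capture("scene")
# tip of left(+y) finger: look for it in scene; print projections for h=0 and .024
q=r.sense(); t=q["tcp_pos"];R=q["ee_rot"]
for sg in(-1,1):
  for h in(0,.024):
    print(sg,h,[np.round(proj(s,t+R@[a,sg*b,-h]),1) for a in(-.0095,.0095) for b in(.0435,.0585)])
cv2.imwrite("pics/tip.png",s["img"][:,:,::-1])
g=cv2.cvtColor(s["img"],cv2.COLOR_RGB2GRAY); u,v=map(int,proj(s,t+R@[0,-.051,-.012])); print(u,v); print(g[v-12:v+12,u-10:u+11])
E
```

```text
19.25 [ 0.4959 -0.0042  0.0134] [-0.4997  0.0596  0.3105] [ 20.8377  18.6221 -43.1503  12.5336 -19.7093  55.1194]
turn [ 0.0571  0.0218 -0.0039] shift [ 0.1855 -0.0035  0.0314]
drawer_left_knob wrist [(array([254., 186.]), array([ 0.5193, -0.0033,  0.028 ]), 0.63)]
drawer_left_knob scene [(array([244., 174.]), array([ 0.5236, -0.0067,  0.028 ]), 0.79)]
drawer_left_knob top [(array([260., 218.]), array([0.5183, 0.0114, 0.028 ]), 0.88)]
-1 0 [array([261.8, 178.3]), array([265.3, 181.1]), array([257.8, 181.4]), array([261.3, 184.3])]
-1 0.024 [array([262.9, 173.5]), array([266.5, 176.4]), array([258.8, 176.7]), array([262.4, 179.6])]
1 0 [array([242. , 162.2]), array([238.6, 159.5]), array([237.9, 165.2]), array([234.5, 162.5])]
1 0.024 [array([242.8, 157.3]), array([239.4, 154.6]), array([238.7, 160.3]), array([235.3, 157.6])]
262 178
[[ 74  75  77  77  79  61  30  34  36  43  40  44  44  39  35  33  36  42
   44  41  41]
 [ 78  77  79  76  80  64  34  36  29  29  33  34  42  34  37  36  37  28
   39  41  34]
 [ 73  77  80  76  79  77  73  47  35  36  41  35  48  40  37  33  36  43
   
[... 1181 characters left out ...]
2  98 100  99 103  85  70  69  58  91 103  87  74  64  71  66
   71  69  70]
 [ 91 102  99 101 104 102 100 104 106  84  67  63  68  90 105  91  70  68
   69  69  73]
 [ 92 103 101 101  98 103 104  98 102 105  89  74  68  64  86  87  75  68
   71  72  65]
 [101 101 104 100 102 100  95  99  94  99 100 103  89  65  68  70  71  69
   68  71  75]
 [ 94 101 101 106 103  99  96  95  97 103 101 100 103  83  70  68  68  69
   69  67  73]
 [102 100  91  96 102 101 102 100 100  96  98  99  99  79  68  67  65  66
   63  65  61]
 [100  97  99  93  99 102  92  88  76  73  79  70  68  64  86  77  72  69
   71  69  69]
 [ 87 107 102 102  96  96 110  76  68  85  92 101 102 110 105 105 104  85
   70  70  68]]
```

Emit:
move_arm([
  [[0,0,0],[0.0157,0,0.0059],1],
  [[0,0,0],[0.0157,0,0.0059],1],
  [[0,0,0],[0.0157,0,0.0028],1],
  [[0,0,0],[0.008,0,0.0014],1],
  [[0,0,0],[0.006,0,0.001],1],
  [[0,0,0],[0.006,0,0.001],1],
  [[0,0,0],[0.006,0,0.001],1],
  [[0,0,0],[0.006,0,0.001],1],
  [[0,0,0],[0.006,0,0.001],1],
  [[0,0,0],[0.006,0,0.001],1],
  [[0,0,0],[0.006,0,0.001],1],
])

```text
time_s: 20.85
tcp_pos: [0.5464, -0.0062, 0.011]
ee_rot: [[0.984, -0.045, 0.172], [-0.044, -0.999, -0.013], [0.173, 0.005, -0.985]]
wrist_force: [-1.1, -0.2, -0.1]
gripper_width: 0.998
gripper_force: 0.7
```

```bash
python3 plan.py .590 -.0065 .012 -2.5 10; python3 look.py|grep left
```

```text
20.85 [ 0.5464 -0.0062  0.011 ] [-1.1395 -0.2017 -0.1042] [ 18.535   22.6141 -35.509    9.8404 -22.9908  60.1205]
turn [ 0.0511  0.0097 -0.0095] shift [ 0.0861 -0.0033  0.0132]
drawer_left_knob wrist [(array([256., 248.]), array([ 0.531 , -0.0045,  0.028 ]), 0.8)]
drawer_left_knob scene [(array([238., 177.]), array([ 0.5429, -0.0121,  0.028 ]), 0.66)]
drawer_left_knob top []
```

Now it is pushing: the knob has gone from 0.519 to 0.531 at 1.1 N.

Emit:
move_arm([
  [[0,0,0],[0.008,0,0.0014],1],
  [[0,0,0],[0.008,0,0.0014],1],
  [[0,0,0],[0.008,0,0.0014],1],
  [[0,0,0],[0.008,0,0.0014],1],
  [[0,0,0],[0.008,0,0.0014],1],
  [[0,0,0],[0.007,0,0.0013],1],
  [[0,0,0],[0.006,0,0.001],1],
  [[0,0,0],[0.005,0,0.0009],1],
])

```text
time_s: 22.1
tcp_pos: [0.5763, -0.0075, 0.0112]
ee_rot: [[0.984, -0.045, 0.173], [-0.044, -0.999, -0.012], [0.173, 0.005, -0.985]]
wrist_force: [-1.2, 0.3, 0.7]
gripper_width: 1.001
gripper_force: 0.7
```

Emit:
move_arm([
  [[0,0,0],[0.004,0,0.0007],1],
  [[0,0,0],[0.004,0,0.0007],1],
  [[0,0,0],[0.004,0,0.0007],1],
])

```text
time_s: 22.4
tcp_pos: [0.5822, -0.0077, 0.0112]
ee_rot: [[0.984, -0.045, 0.173], [-0.044, -0.999, -0.012], [0.173, 0.005, -0.985]]
wrist_force: [-1.4, -1.2, 1.1]
gripper_width: 0.998
gripper_force: 0.7
```

Emit:
move_arm([
  [[0,0,0],[0.004,0,0.0007],1],
  [[0,0,0],[0.004,0,0.0007],1],
])

```text
time_s: 22.6
tcp_pos: [0.5863, -0.0079, 0.0112]
ee_rot: [[0.984, -0.045, 0.173], [-0.044, -0.999, -0.012], [0.173, 0.005, -0.985]]
wrist_force: [-2.4, 0.1, 1.0]
gripper_width: 1.0
gripper_force: 0.7
```

Emit:
move_arm([
  [[0,0,0],[0.004,0,0.0007],1],
  [[0,0,0],[0.003,0,0.0005],1],
])

```text
time_s: 22.8
tcp_pos: [0.5899, -0.0081, 0.0112]
ee_rot: [[0.984, -0.045, 0.173], [-0.044, -0.999, -0.012], [0.173, 0.005, -0.985]]
wrist_force: [-0.8, -2.0, 0.7]
gripper_width: 1.0
gripper_force: 0.7
```

Emit:
move_arm([
  [[0,0,0],[0.003,0,0.0005],1],
  [[0,0,0],[0.003,0,0.0005],1],
])

```text
time_s: 23.0
tcp_pos: [0.5905, -0.0085, 0.0108]
ee_rot: [[0.985, -0.047, 0.168], [-0.045, -0.999, -0.013], [0.169, 0.006, -0.986]]
wrist_force: [-9.8, 3.4, 8.3]
gripper_width: 0.999
gripper_force: 5.4
```

Emit:
move_arm([
  [[0,0,0],[0.003,0,0.0005],1],
  [[0,0,0],[0.003,0,0.0005],1],
])

```text
time_s: 23.2
tcp_pos: [0.5906, -0.0088, 0.0105]
ee_rot: [[0.985, -0.048, 0.163], [-0.046, -0.999, -0.014], [0.164, 0.007, -0.986]]
wrist_force: [-17.4, 7.0, 12.5]
gripper_width: 0.999
gripper_force: 9.0
```

Emit:
move_arm([
  [[0,0,0],[0.003,0,0.0005],1],
  [[0,0,0],[0.002,0,0.0003],1],
])

```text
time_s: 23.4
tcp_pos: [0.5905, -0.0092, 0.01]
ee_rot: [[0.986, -0.048, 0.159], [-0.046, -0.999, -0.015], [0.159, 0.008, -0.987]]
wrist_force: [-22.5, 8.8, 17.6]
gripper_width: 0.999
gripper_force: 11.4
```

Hit the end stop at reported x 0.5905. Back off and shift over to the right drawer.

Emit:
move_arm([
  [[0,0,0],[-0.014,0,-0.0024],1],
  [[0,0,0],[-0.06,0,-0.011],1],
  [[0,0,0],[-0.08,0,-0.015],1],
  [[0,0,0],[-0.07,0,-0.013],1],
  [[0,0,0],[0,0.09,0],1],
  [[0,0,0],[0,0.09,0],1],
  [[0,0,0],[0,0.09,0],1],
  [[0,0,0],[0,0.062,0],1],
  [[0,0,0],[0,0,0],1],
])

```text
time_s: 24.3
tcp_pos: [0.4791, -0.1719, 0.0138]
ee_rot: [[0.983, -0.049, 0.177], [-0.048, -0.999, -0.013], [0.178, 0.005, -0.984]]
wrist_force: [0.5, 0.8, 0.4]
gripper_width: 1.0
gripper_force: 0.0
```

```bash
python3 plan.py .490 -.173 .012 -2.5 10; python3 look.py|grep knob;python3 - <<'E'
from h import *
np.set_printoptions(precision=4,suppress=True)
for n in("scene","top"):
    c=r.capture(n)
    for k in("drawer_left","drawer_right"):
      for m in r.cut_out(k,n)[:2]:
        ys,xs=np.nonzero(m["pixels"]); print(n,k,round(m["score"],2),m["centre"],len(xs),xs.min(),xs.max(),ys.min(),ys.max())
E
```

```text
24.3 [ 0.4791 -0.1719  0.0138] [0.4955 0.8047 0.4027] [ -1.0509  19.6822 -37.3858   1.5042 -22.7036  86.9053]
turn [ 0.0562 -0.0432 -0.0491] shift [0.021  0.0012 0.0073]
drawer_left_knob wrist [(array([ 36., 103.]), array([ 0.5752, -0.0064,  0.028 ]), 0.89)]
drawer_left_knob scene []
drawer_left_knob top [(array([266., 198.]), array([ 0.5766, -0.0083,  0.028 ]), 0.64)]
drawer_right_knob wrist [(array([262., 179.]), array([ 0.506 , -0.1762,  0.028 ]), 0.97)]
drawer_right_knob scene [(array([205., 142.]), array([ 0.5132, -0.1842,  0.028 ]), 0.78)]
drawer_right_knob top [(array([324., 221.]), array([ 0.5095, -0.1801,  0.028 ]), 0.92), (array([182., 227.]), array([0.486 , 0.2415, 0.028 ]), 0.24)]
scene drawer_right 0.84 [198.9, 148.1] 628 178 219 130 167
top drawer_left 0.56 [261.2, 191.4] 48 244 290 190 198
top drawer_right 0.67 [320.9, 207.8] 1136 296 349 194 223
```

Emit:
move_arm([
  [[0,0,-0.05],[0.0157,0.003,0.005],1],
  [[0,0,0],[0.0157,0.003,0.005],1],
  [[0,0,0],[0.0157,0,0.0028],1],
  [[0,0,0],[0.0157,0,0.0028],1],
  [[0,0,0],[0.008,0,0.0014],1],
  [[0,0,0],[0.006,0,0.001],1],
  [[0,0,0],[0.006,0,0.001],1],
  [[0,0,0],[0.006,0,0.001],1],
  [[0,0,0],[0.008,0,0.0014],1],
  [[0,0,0],[0.008,0,0.0014],1],
  [[0,0,0],[0.008,0,0.0014],1],
  [[0,0,0],[0.008,0,0.0014],1],
])

```text
time_s: 26.25
tcp_pos: [0.5386, -0.1747, 0.0108]
ee_rot: [[0.984, -0.04, 0.173], [-0.039, -0.999, -0.012], [0.173, 0.005, -0.985]]
wrist_force: [-2.2, -0.8, 0.0]
gripper_width: 0.999
gripper_force: 0.8
```

```bash
python3 look.py|grep -v left
```

```text
26.25 [ 0.5386 -0.1747  0.0108] [-2.1561 -0.7707  0.0219] [ -1.2824  24.2551 -29.3113   1.092  -26.4897  88.0558]
[[ 0.9842 -0.0405  0.1725]
 [-0.0389 -0.9992 -0.0124]
 [ 0.1729  0.0055 -0.9849]]
drawer_right_knob wrist [(array([261., 245.]), array([ 0.5255, -0.1766,  0.028 ]), 0.89)]
drawer_right_knob scene [(array([203., 146.]), array([ 0.5281, -0.1772,  0.028 ]), 0.83), (array([249., 247.]), array([0.6985, 0.1671, 0.028 ]), 0.42)]
drawer_right_knob top []
```

Pushing well (knob 0.506 → 0.526). About 44 mm remain.

Emit:
move_arm([
  [[0,0,0],[0.008,0,0.0014],1],
  [[0,0,0],[0.008,0,0.0014],1],
  [[0,0,0],[0.008,0,0.0014],1],
  [[0,0,0],[0.008,0,0.0014],1],
  [[0,0,0],[0.008,0,0.0014],1],
  [[0,0,0],[0.008,0,0.0014],1],
  [[0,0,0],[0.008,0,0.0014],1],
  [[0,0,0],[0.006,0,0.001],1],
  [[0,0,0],[0.005,0,0.0008],1],
  [[0,0,0],[0.004,0,0.0007],1],
])

```text
time_s: 27.7
tcp_pos: [0.5747, -0.1761, 0.011]
ee_rot: [[0.984, -0.04, 0.173], [-0.039, -0.999, -0.012], [0.173, 0.005, -0.985]]
wrist_force: [-1.1, -0.9, 0.4]
gripper_width: 1.004
gripper_force: 0.7
```

Emit:
move_arm([
  [[0,0,0],[0.004,0,0.0007],1],
  [[0,0,0],[0.004,0,0.0007],1],
  [[0,0,0],[0.003,0,0.0005],1],
])

```text
time_s: 28.0
tcp_pos: [0.5803, -0.1763, 0.011]
ee_rot: [[0.984, -0.04, 0.173], [-0.039, -0.999, -0.012], [0.173, 0.005, -0.985]]
wrist_force: [-0.9, -0.7, -0.1]
gripper_width: 0.999
gripper_force: 0.7
```

Emit:
move_arm([
  [[0,0,0],[0.003,0,0.0005],1],
  [[0,0,0],[0.003,0,0.0005],1],
])

```text
time_s: 28.2
tcp_pos: [0.5813, -0.1764, 0.0107]
ee_rot: [[0.985, -0.041, 0.169], [-0.04, -0.999, -0.012], [0.169, 0.005, -0.986]]
wrist_force: [-7.4, -1.1, 6.0]
gripper_width: 1.0
gripper_force: 3.7
```

Right drawer at its stop. Firm it slightly, back off and lift clear.

Emit:
move_arm([
  [[0,0,0],[0.003,0,0.0005],1],
  [[0,0,0],[0.002,0,0.0003],1],
  [[0,0,0],[-0.014,0,-0.0024],1],
  [[0,0,0],[-0.05,0,-0.009],1],
  [[0,0,0],[-0.05,0,-0.009],1],
  [[0,0,0],[0.017,0,-0.098],1],
  [[0,0,0],[0.017,0,-0.098],1],
  [[0,0,0],[0.017,0,-0.098],1],
  [[0,0,0],[0.017,0,-0.098],1],
  [[0,0,0],[0.017,0,-0.098],1],
  [[0,0,0],[0.017,0,-0.098],1],
])

```text
time_s: 29.3
tcp_pos: [0.5278, -0.1722, 0.313]
ee_rot: [[0.983, -0.039, 0.178], [-0.038, -0.999, -0.012], [0.178, 0.006, -0.984]]
wrist_force: [0.7, -0.4, -0.6]
gripper_width: 0.999
gripper_force: 0.0
```

```bash
python3 plan.py .71 -.10 .30 -2.3 0; python3 look.py|grep knob
python3 - <<'E'
from h import *
np.set_printoptions(precision=4,suppress=True)
C={n:r.capture(n) for n in("scene","top")}
P={n:r.pinpoint("lid_edge",n) for n in C}
print([(P[n][0]["centre"],P[n][0]["score"]) for n in P if P[n]])
if all(P.values()): print(tri(*[ray(C[n],P[n][0]["centre"]) for n in C]))
E
```

```text
29.3 [ 0.5278 -0.1722  0.313 ] [ 0.7413 -0.4108 -0.6114] [ -1.0133   5.9023  -5.607    0.5737 -68.2487  88.6318]
turn [ 0.0546 -1.7893  0.0145] shift [ 0.3582 -0.159   0.0259]
drawer_left_knob wrist [(array([158., 169.]), array([ 0.5729, -0.0082,  0.028 ]), 0.71)]
drawer_left_knob scene []
drawer_left_knob top [(array([227., 242.]), array([0.4455, 0.1063, 0.028 ]), 0.28)]
drawer_right_knob wrist [(array([260., 167.]), array([ 0.5674, -0.1786,  0.028 ]), 0.63), (array([155., 166.]), array([ 0.5767, -0.0031,  0.028 ]), 0.62)]
drawer_right_knob scene []
drawer_right_knob top []
[([181.8, 148.9], 0.67), ([304.1, 143.2], 0.78)]
[ 0.6769 -0.0886  0.258 ]
```

Both drawers are home: knob faces at x 0.573 and 0.567, which matches the box yaw. Now level the tool and go over the lid's free edge.

Emit:
move_arm([
  [[0.018,-0.6,0],[0,0,0],1],
  [[0.018,-0.6,0],[0,0,0],1],
  [[0.018,-0.59,0],[0,0,0],1],
  [[0,0,0],[0.09,-0.04,0],1],
  [[0,0,0],[0.09,-0.04,0],1],
  [[0,0,0],[0.09,-0.04,0],1],
  [[0,0,0],[0.09,-0.04,0],1],
  [[0,0,0],[0.01,0,0.05],1],
  [[0,0,0],[0,0,0.05],1],
  [[0,0,0],[0,0,0.04],1],
  [[0,0,0],[0,0,0.03],1],
  [[0,0,0],[0,0,0],1],
])

```text
time_s: 31.15
tcp_pos: [0.7135, -0.0997, 0.2201]
ee_rot: [[0.999, -0.04, -0.011], [-0.04, -0.999, 0.0], [-0.011, 0.0, -1.0]]
wrist_force: [-0.3, 0.6, -0.4]
gripper_width: 0.999
gripper_force: 0.0
```

```bash
python3 plan.py .71 -.10 .20 -2.3 0
```

```text
31.15 [ 0.7135 -0.0997  0.2201] [-0.2787  0.5547 -0.4304] [  4.8226  31.3978  19.0421  -0.0789 -78.2809  82.9083]
turn [0.0004 0.1119 0.0025] shift [-0.007   0.0008  0.0401]
```

Emit:
move_arm([
  [[0,0,0],[0,0,0.01],1],
  [[0,0,0],[0,0,0.01],1],
  [[0,0,0],[0,0,0.01],1],
  [[0,0,0],[0,0,0.008],1],
])

```text
time_s: 31.55
tcp_pos: [0.7148, -0.0999, 0.2049]
ee_rot: [[0.999, -0.04, -0.004], [-0.04, -0.999, 0.0], [-0.004, -0.0, -1.0]]
wrist_force: [-0.1, 0.9, -0.6]
gripper_width: 0.996
gripper_force: 0.0
```

Emit:
move_arm([
  [[0,0,0],[-0.006,0,0.006],1],
  [[0,0,0],[-0.006,0,0.006],1],
  [[0,0,0],[-0.006,0,0.006],1],
  [[0,0,0],[-0.006,0,0.006],1],
])

```text
time_s: 31.95
tcp_pos: [0.7031, -0.0995, 0.1936]
ee_rot: [[0.999, -0.04, -0.002], [-0.04, -0.999, -0.0], [-0.002, 0.0, -1.0]]
wrist_force: [0.8, 0.4, 3.0]
gripper_width: 0.999
gripper_force: 1.1
```

Emit:
move_arm([
  [[0,0,0],[-0.0065,0,0.0052],1],
  [[0,0,0],[-0.0065,0,0.0052],1],
  [[0,0,0],[-0.0065,0,0.0052],1],
  [[0,0,0],[-0.0065,0,0.0052],1],
  [[0,0,0],[-0.0065,0,0.0052],1],
  [[0,0,0],[-0.0065,0,0.0052],1],
  [[0,0,0],[-0.0065,0,0.0052],1],
])

```text
time_s: 32.65
tcp_pos: [0.6797, -0.0984, 0.1743]
ee_rot: [[0.999, -0.04, -0.004], [-0.04, -0.999, 0.0], [-0.004, -0.0, -1.0]]
wrist_force: [1.9, 0.0, 0.7]
gripper_width: 0.999
gripper_force: 0.8
```

Emit:
move_arm([
  [[0,0,0],[-0.0051,0,0.006],1],
  [[0,0,0],[-0.0051,0,0.006],1],
  [[0,0,0],[-0.0051,0,0.006],1],
  [[0,0,0],[-0.0051,0,0.006],1],
  [[0,0,0],[-0.0051,0,0.006],1],
  [[0,0,0],[-0.0051,0,0.006],1],
  [[0,0,0],[-0.0051,0,0.006],1],
])

```text
time_s: 33.35
tcp_pos: [0.6619, -0.0977, 0.1535]
ee_rot: [[0.999, -0.04, -0.004], [-0.04, -0.999, 0.0], [-0.004, -0.0, -1.0]]
wrist_force: [0.5, 0.9, 1.1]
gripper_width: 0.998
gripper_force: 0.7
```

Emit:
move_arm([
  [[0,0,0],[-0.0041,0,0.0069],1],
  [[0,0,0],[-0.0041,0,0.0069],1],
  [[0,0,0],[-0.0041,0,0.0069],1],
  [[0,0,0],[-0.0041,0,0.0069],1],
  [[0,0,0],[-0.0041,0,0.0069],1],
  [[0,0,0],[-0.0041,0,0.0069],1],
  [[0,0,0],[-0.0041,0,0.0069],1],
])

```text
time_s: 34.05
tcp_pos: [0.6476, -0.0973, 0.1295]
ee_rot: [[0.999, -0.04, -0.004], [-0.04, -0.999, -0.0], [-0.004, 0.0, -1.0]]
wrist_force: [0.7, 0.2, 0.7]
gripper_width: 1.001
gripper_force: 0.6
```

Emit:
move_arm([
  [[0,0,0],[-0.0029,0,0.0074],1],
  [[0,0,0],[-0.0029,0,0.0074],1],
  [[0,0,0],[-0.0029,0,0.0074],1],
  [[0,0,0],[-0.0029,0,0.0074],1],
  [[0,0,0],[-0.0029,0,0.0074],1],
  [[0,0,0],[-0.0029,0,0.0074],1],
  [[0,0,0],[-0.0029,0,0.0074],1],
])

```text
time_s: 34.75
tcp_pos: [0.6374, -0.0969, 0.1037]
ee_rot: [[0.999, -0.04, -0.004], [-0.04, -0.999, -0.0], [-0.004, 0.0, -1.0]]
wrist_force: [0.9, 1.4, 1.4]
gripper_width: 1.004
gripper_force: 0.5
```

Emit:
move_arm([
  [[0,0,0],[-0.0015,0,0.007],1],
  [[0,0,0],[-0.0015,0,0.007],1],
  [[0,0,0],[-0.0015,0,0.007],1],
  [[0,0,0],[-0.0015,0,0.005],1],
])

```text
time_s: 35.15
tcp_pos: [0.6341, -0.0968, 0.0906]
ee_rot: [[0.999, -0.04, -0.005], [-0.04, -0.999, 0.0], [-0.005, 0.0, -1.0]]
wrist_force: [1.3, 0.1, 1.4]
gripper_width: 1.002
gripper_force: 0.4
```

Emit:
move_arm([
  [[0,0,0],[0,0,0.004],1],
  [[0,0,0],[0,0,0.004],1],
  [[0,0,0],[0,0,0.004],1],
  [[0,0,0],[0,0,0.004],1],
])

```text
time_s: 35.55
tcp_pos: [0.6339, -0.0968, 0.0828]
ee_rot: [[0.999, -0.04, -0.005], [-0.04, -0.999, 0.0], [-0.005, 0.0, -1.0]]
wrist_force: [-1.1, 0.4, 0.6]
gripper_width: 1.0
gripper_force: 0.5
```

Emit:
move_arm([
  [[0,0,0],[0,0,0.004],1],
  [[0,0,0],[0,0,0.003],1],
])

```text
time_s: 35.75
tcp_pos: [0.634, -0.0968, 0.0792]
ee_rot: [[0.999, -0.04, -0.005], [-0.04, -0.999, 0.0], [-0.005, 0.0, -1.0]]
wrist_force: [0.2, 0.1, 0.9]
gripper_width: 1.0
gripper_force: 0.5
```

Emit:
move_arm([
  [[0,0,0],[0,0,0.003],1],
  [[0,0,0],[0,0,0.003],1],
])

```text
time_s: 35.95
tcp_pos: [0.6341, -0.0967, 0.0763]
ee_rot: [[0.999, -0.04, -0.005], [-0.04, -0.999, 0.0], [-0.005, 0.0, -1.0]]
wrist_force: [-1.8, -0.3, 0.7]
gripper_width: 0.999
gripper_force: 0.5
```

Emit:
move_arm([
  [[0,0,0],[0,0,0.003],1],
  [[0,0,0],[0,0,0.003],1],
])

```text
time_s: 36.15
tcp_pos: [0.6342, -0.0968, 0.0756]
ee_rot: [[0.999, -0.039, -0.004], [-0.039, -0.999, -0.001], [-0.004, 0.001, -1.0]]
wrist_force: [-6.1, 3.0, 15.4]
gripper_width: 1.002
gripper_force: 7.6
```

Emit:
move_arm([
  [[0,0,0],[0,0,0.003],1],
  [[0,0,0],[0,0,0.003],1],
])

```text
time_s: 36.35
tcp_pos: [0.6343, -0.0968, 0.0755]
ee_rot: [[0.999, -0.039, -0.003], [-0.039, -0.999, -0.001], [-0.003, 0.001, -1.0]]
wrist_force: [-11.1, 3.8, 25.8]
gripper_width: 1.001
gripper_force: 13.1
```

The lid is shut firmly: it stopped at reported z 0.0755. Lift off gently and check.

Emit:
move_arm([
  [[0,0,0],[0,0,-0.008],1],
  [[0,0,0],[0,0,-0.02],1],
  [[0,0,0],[0,0,-0.06],1],
  [[0,0,0],[0,0,-0.09],1],
  [[0,0,0],[-0.05,0,-0.08],1],
  [[0,0,0],[-0.08,0,-0.05],1],
  [[0,0,0],[-0.08,0,0],1],
  [[0,0,0],[-0.08,0,0],1],
  [[0,0,0],[0,0,0],1],
])

```text
time_s: 37.25
tcp_pos: [0.4854, -0.0911, 0.2257]
ee_rot: [[0.999, -0.04, -0.005], [-0.04, -0.999, 0.001], [-0.006, -0.001, -1.0]]
wrist_force: [0.2, 0.3, 0.5]
gripper_width: 0.999
gripper_force: 0.0
```

```bash
python3 look.py
python3 - <<'E'
from h import *
np.set_printoptions(precision=4,suppress=True)
c={n:r.capture(n) for n in("scene","top")}
for n in c:
    for t in("lid_edge","tube","scissors","knife","palette","jar_a","jar_b","phone","brush_mug"):
        print(n,t,[(np.round(x["centre"]),atz(c[n],x["centre"],.101 if t=="lid_edge" else 0),round(x["score"],2)) for x in r.pinpoint(t,n)[:1]])
m=r.cut_out("lid","scene")[0]["pixels"].astype(np.uint8)
q=cv2.approxPolyDP(max(cv2.findContours(m,0,2)[0],key=cv2.contourArea),4,True)[:,0]
print([tuple(atz(c["scene"],p,.101).round(3)) for p in q])
E
```

```text
37.25 [ 0.4854 -0.0911  0.2257] [0.1635 0.2581 0.5108] [  8.1813   8.119  -14.4043  -0.1099 -67.7796  79.5778]
[[ 0.9992 -0.0398 -0.0055]
 [-0.0398 -0.9992  0.001 ]
 [-0.0055 -0.0008 -1.    ]]
drawer_left_knob wrist [(array([191., 104.]), array([ 0.5745, -0.0076,  0.028 ]), 0.6), (array([ 58., 170.]), array([0.5005, 0.2177, 0.028 ]), 0.58)]
drawer_left_knob scene []
drawer_left_knob top []
drawer_right_knob wrist [(array([322., 103.]), array([ 0.5688, -0.1775,  0.028 ]), 0.56), (array([254.,  79.]), array([ 0.6022, -0.091 ,  0.028 ]), 0.34)]
drawer_right_knob scene []
drawer_right_knob top [(array([180., 226.]), array([0.4898, 0.2482, 0.028 ]), 0.36)]
scene lid_edge [(array([208., 158.]), array([ 0.5852, -0.0944,  0.101 ]), 0.72)]
scene tube []
scene scissors [(array([286., 184.]), array([0.4478, 0.1066, 0.    ]), 0.7)]
scene knife [(array([208., 111.]), array([ 0.398 , -0.2813,  0.    ]), 0.69)]
scene palette [(array([147., 124.]), array([ 0.5762, -0.3974, -0.    ]), 0.83)]
scene jar_a [(array([244., 250.]), array([0.7052, 0.1552, 0.    ]), 0.66)]
scene jar_b [(array([244., 250.]), 
[... 415 characters left out ...]
    ]), 0.66)]
top knife [(array([213., 182.]), array([0.6325, 0.156 , 0.    ]), 0.66)]
top palette [(array([390., 201.]), array([ 0.5779, -0.3945,  0.    ]), 0.97)]
top jar_a [(array([213., 161.]), array([0.699 , 0.1586, 0.    ]), 0.75)]
top jar_b [(array([213., 161.]), array([0.699 , 0.1586, 0.    ]), 0.75)]
top phone [(array([181., 226.]), array([0.4921, 0.2486, 0.    ]), 0.75)]
top brush_mug [(array([191., 176.]), array([0.6493, 0.2258, 0.    ]), 0.61)]
[(np.float64(0.588), np.float64(-0.277), np.float64(0.101)), (np.float64(0.779), np.float64(-0.275), np.float64(0.101)), (np.float64(0.793), np.float64(0.082), np.float64(0.101)), (np.float64(0.601), np.float64(0.084), np.float64(0.101))]
```

```bash
python3 -c "
from station import r
print(r.finish_job())"
```

```text
the job is handed in; nothing more can be done
None
```

I handed the job in at about 38 s of the 54 s. Both drawers were pushed home to their end stops and then the lid was pushed shut. In the last pictures the other things showed no sign of having moved. Early on, the fingertips rode over the left drawer and dragged it a little in and out before I corrected their height. The judge returned no verdict.

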